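Set the stock flags on the parts rack

TASK

Look into the four bins of the parts rack and correct the stock flags on its back board: the flag behind each bin filled to the brim must lean back, away from its bin, so that the disc faces up, and the flag behind each empty or nearly empty bin must lean forward over its bin, so that the bar faces up. Just push the wrong flags over lightly with a fingertip, without pinching them; do not lift or shift the bins or anything else on the bench, and finish with the hand clear.

Things in the scene. Friction and masses are not known exactly. Their poses are not given: they have to be found in the camera images.
- rack: plywood rack for four bins side by side, 102 mm apart along its y: base board 12 mm thick from x = -167 to +9 mm, 444 mm wide, and a 12 mm back board at x = 0 that reaches 85 mm up; only clips (102 mm) and flags (161 mm upright) stand higher. Origin: on the bench under the board's middle; x from the bins (x = -151 to -11 mm) to the back, y along the board. Fixed
- clip_a: steel clip fixed on the top edge of the back board, 66 mm wide, carrying one flag: an aluminium plate 52 wide x 62 long (pin to free edge) x 3 mm, 30 g, free edge rolled to 6 mm, raised 32 mm disc on the front face, raised 38 x 10 mm bar on the rear face. Origin: middle of the board's top edge, 85 mm above the bench, 14 mm below the hinge pin. Axes as the rack's. Which clip is at which bay varies
- flag_a (a joint): lean of that clip's flag (rad) about its pin, which runs along the clip's y: 0 upright, +0.65 leaning back, away from its bin (disc up: 'full'), -0.65 leaning forward over its bin (bar up: 'reorder'). It swings freely, falls by its own weight to whichever side of upright it is on, and is stopped at +-0.65
- clip_b: steel clip fixed on the top edge of the back board, 66 mm wide, carrying one flag: an aluminium plate 52 wide x 62 long (pin to free edge) x 3 mm, 30 g, free edge rolled to 6 mm, raised 32 mm disc on the front face, raised 38 x 10 mm bar on the rear face. Origin: middle of the board's top edge, 85 mm above the bench, 14 mm below the hinge pin. Axes as the rack's. Which clip is at which bay varies
- flag_b (a joint): lean of that clip's flag (rad) about its pin, which runs along the clip's y: 0 upright, +0.65 leaning back, away from its bin (disc up: 'full'), -0.65 leaning forward over its bin (bar up: 'reorder'). It swings freely, falls by its own weight to whichever side of upright it is on, and is stopped at +-0.65
- clip_c: steel clip fixed on the top edge of the back board, 66 mm wide, carrying one flag: an aluminium plate 52 wide x 62 long (pin to free edge) x 3 mm, 30 g, free edge rolled to 6 mm, raised 32 mm disc on the front face, raised 38 x 10 mm bar on the rear face. Origin: middle of the board's top edge, 85 mm above the bench, 14 mm below the hinge pin. Axes as the rack's. Which clip is at which bay varies
- flag_c (a joint): lean of that clip's flag (rad) about its pin, which runs along the clip's y: 0 upright, +0.65 leaning back, away from its bin (disc up: 'full'), -0.65 leaning forward over its bin (bar up: 'reorder'). It swings freely, falls by its own weight to whichever side of upright it is on, and is stopped at +-0.65
- clip_d: steel clip fixed on the top edge of the back board, 66 mm wide, carrying one flag: an aluminium plate 52 wide x 62 long (pin to free edge) x 3 mm, 30 g, free edge rolled to 6 mm, raised 32 mm disc on the front face, raised 38 x 10 mm bar on the rear face. Origin: middle of the board's top edge, 85 mm above the bench, 14 mm below the hinge pin. Axes as the rack's. Which clip is at which bay varies
- flag_d (a joint): lean of that clip's flag (rad) about its pin, which runs along the clip's y: 0 upright, +0.65 leaning back, away from its bin (disc up: 'full'), -0.65 leaning forward over its bin (bar up: 'reorder'). It swings freely, falls by its own weight to whichever side of upright it is on, and is stopped at +-0.65
- bin_bolts: blue open parts bin, 140 deep (x) x 90 wide (y) x 60 mm high with a low 30 mm scoop front (-x) and 3 mm walls, loose in a bay of the rack. Origin: centre of its underside, 12 mm above the bench; the clip with its flag stands 81 mm from it along the +x of the rack. Filled to the brim with steel hex bolts: a full bin
- bin_nuts: blue open parts bin, 140 deep (x) x 90 wide (y) x 60 mm high with a low 30 mm scoop front (-x) and 3 mm walls, loose in a bay of the rack. Origin: centre of its underside, 12 mm above the bench; the clip with its flag stands 81 mm from it along the +x of the rack. Filled to the brim with brass nuts: a full bin
- bin_low: blue open parts bin, 140 deep (x) x 90 wide (y) x 60 mm high with a low 30 mm scoop front (-x) and 3 mm walls, loose in a bay of the rack. Origin: centre of its underside, 12 mm above the bench; the clip with its flag stands 81 mm from it along the +x of the rack. Nearly empty: only three bolts lie on its floor
- bin_empty: blue open parts bin, 140 deep (x) x 90 wide (y) x 60 mm high with a low 30 mm scoop front (-x) and 3 mm walls, loose in a bay of the rack. Origin: centre of its underside, 12 mm above the bench; the clip with its flag stands 81 mm from it along the +x of the rack. Empty
- jar_screws: glass screw jar with a brass lid, 64 mm wide, 85 mm high, standing on the bench behind the rack. Bystander; origin: under its middle
- oil_bottle: small oil bottle with a red cap, 34 mm wide, 82 mm high, standing on the bench behind the rack. Bystander; origin: under its middle
- paint_tin: paint tin, 80 mm wide, 90 mm high, standing on the bench behind the rack. Bystander; origin: under its middle
- screwdriver: screwdriver lying on the bench to the right of the rack. Bystander; origin: under its middle, half-way along
- wrench: open-ended wrench lying on the bench to the left of the rack. Bystander; origin: under its middle, half-way along
- glue_bottle: green glue bottle with a white cap, 52 mm wide, 130 mm high, standing on the bench to the right of the rack. Bystander; origin: under its middle
- tape_measure: yellow tape measure, 62 x 30 x 62 mm, standing on the bench to the left of the rack. Bystander; origin: under its middle
There are look-alikes about, which are no part of the job. Leave any red look-alike of the bin_low alone.

How it is judged:
By the outcome, as a careful person would: the job done as asked, in the order asked, and still so for the second after the job is handed in, with the robot touching nothing.
It also fails if it takes over 64 s, if anything falls off the work surface, if the arm or the gripper's body presses on something with over 40 N, if the wrist force passes 120 N, or if a joint passes its speed limit or range.

ROBOT

A 7-joint arm with a two-finger parallel gripper is mounted at the origin on the work surface. World frame = base frame: x ahead of the robot, y to its left, z up, the work surface at z = 0. Lengths are in m, angles in rad, forces in N, time in s.
With the tool pointing down it reaches from about 0.425 to 0.975 m from the base axis. Payload 16.7 kg.
Tool frame: the origin (TCP) lies midway between the tips of the shut fingers; the grasp point (between the pads) lies 19 mm behind it; z points along the fingers, y is the line along which they close (so a half turn about z gives the same grasp; the last joint's range is limited). The gripper opens to 85 mm and grips with 20 to 120 N. Pads are 22 mm wide; open, the fingers measure 114 mm over their backs; the gripper's body (76 mm by 85 mm) begins 54 mm behind the grasp point. The pads swing forward as they close: fully open they stand 13 mm farther back than shut.
Start: joints at [1.109, 0.426, 0.074, 1.606, -0.034, 1.111, -0.067], TCP at [0.208, -0.642, 0.231] pointing down, gripper open.
Joint ranges: [-2.85, 2.85], [-0.5, 2.14], [-1.23, 1.37], [0.21, 2.46], [-1.02, 4.16], [0.16, 2.05], [-2.73, 2.73]. Speed limits (rad/s): [1.89, 1.89, 2.39, 2.39, 3.01, 3.01, 3.01].

INTERFACE

Orientations are given as a unit quaternion [x, y, z, w].
In Python, from plant import manip, imaging gives the robot as it stands.
- The arm moves only by the shell command python3 -m creep 'ROWS'. ROWS is JSON, a list of rows, each an object with "dp": the shift along the tool's x, y, z in mm, a list of three; "angular": the turn, a rotation vector about the tool's x, y, z in rad, a list of three; "fingers": the finger opening in mm, from 0 to 85.4. In form: [{"dp": [tx, ty, tz], "angular": [wx, wy, wz], "fingers": fingers}, ...]. A call has 1 to 5 rows; each row is the pose to reach, as a shift and turn from the pose commanded when the call began, along the tool's axes at that moment; what a row does not reach only later rows make up. A row lasts 1/8 s, in which the tool goes at most 62.5 mm and 10.7 degrees, less where a joint would pass 70% of its speed; a pose out of reach is approached as far as the arm can. A call with a gripper value outside its range is refused whole. The fingers move at their own pace and stop on an object; the grip force is fixed at half the most. Time passes only in rows, so rows that repeat a pose let the fingers close. It gives the time, the measured TCP pose, the force, the opening and the grip force at its end, in the units of the state.
- manip.observe(): the state, without advancing time (a new reading comes with each control period).
- imaging.capture(name): name is "side" or "top" or "wrist"; returns a dict with "frame" (480x640x3 uint8, red, green, blue), "mtx" (3x3 intrinsics, pixels), "k1" (the pictures are not rectified: a ray, as slopes to the right and down, at radius r is drawn at 1 + k1 r^2 times it, then the intrinsics apply), "eye" and "orientation" of the camera in the world. Camera axes: x right, y down, z forward; pixel columns grow to the right and rows downward; lengths in m; the calibration is good to about 2 mm. A picture is of the moment at which its call begins. There is no depth.
- manip.close_job(): hands the job in; it is judged then, once.
Trained networks look in a picture, given as the dict that the camera call returned (one of the last four; its "shot" number tells which), for a name from the list of things; names that differ only in an ending like _2 or _b are one class to them, and where a whole thing is asked for, a point or a joint stands for the part that bears it (a point fixed in the world has none). Each returns a list of dicts, best first, with "p" (0 to 1); they miss things now and then, are a little off and sometimes report something else, mostly with a low value. They report only what shows in the picture. A call takes as long as a camera call. They do not tell look-alikes from the thing itself.
- imaging.recognise(picture, name): "box" ([left, top, right, bottom] in pixels, round what is visible of it).
- imaging.pinpoint(picture, name): "at" ([row, column] in pixels: a listed point, or the origin of a listed thing).
The state is a dict: "time_s": time; "qpos": joint angles; "qd": joint speeds; "joint_efforts": joint torques, N m; "eef_pos": TCP position; "tcp_rot": TCP orientation; "force": force on the tool from outside, world axes, zero at the start; "moment": the same for the moment, N m; "gripper_width": finger opening in m; "grip_force": force on a finger pad.
Only numpy, scipy, OpenCV 4.12 (cv2) and the standard library are available. Lean on these libraries where they do the work, as an engineer would, in place of code of your own. Each camera call takes 0.05 s, during which the arm holds its last target. There are 200 camera calls.

## Working session

There is one attempt and no reset: what is moved stays moved. The work goes in short steps, Python scripts to look and compute and a shell command to move; the robot and the scene stay as the last step left them, time stands still between calls to the robot, and variables do not carry over. Pictures are saved under pics/ and viewed, at most 10 in all, crops included, and the job is handed in when it is done.

```bash
mkdir -p pics
cat > h.py <<'E'
import numpy as np, cv2
from scipy.spatial.transform import Rotation as R
from plant import manip, imaging
def ray(p,rc):
    k=p["mtx"]; d=np.array([(rc[1]-k[0][2])/k[0][0],(rc[0]-k[1][2])/k[1][1]]); u=d.copy()
    for _ in range(20): u=d/(1+p["k1"]*(u@u))
    return np.array(p["eye"]),R.from_quat(p["orientation"]).apply([u[0],u[1],1])
def atz(p,rc,z):
    e,d=ray(p,rc); return e+d*(z-e[2])/d[2]
def proj(p,P):
    c=R.from_quat(p["orientation"]).inv().apply(np.array(P)-p["eye"]); u=c[:2]/c[2]; u=u*(1+p["k1"]*(u@u)); k=p["mtx"]
    return [k[0][0]*u[0]+k[0][2],k[1][1]*u[1]+k[1][2]]
def save(p,n): cv2.imwrite("pics/"+n,np.ascontiguousarray(p["frame"][:,:,::-1]))
E
python3 - <<'E'
from h import *
np.set_printoptions(precision=3,suppress=True)
s=manip.observe(); print(s["eef_pos"],s["tcp_rot"],s["time_s"],s["gripper_width"])
for c in ("top","side"):
    p=imaging.capture(c); save(p,c+".png"); print(c,p["eye"],R.from_quat(p["orientation"]).as_matrix()[:,2])
    if 1:
        for n,z in (("clip_a",.085),("bin_bolts",.012),("bin_nuts",.012),("bin_low",.012),("bin_empty",.012),("rack",0)):
            for r in imaging.pinpoint(p,n)[:5]: print(n,round(r["p"],2),np.round(r["at"]),atz(p,r["at"],z))
E
```

```text
[ 0.208 -0.642  0.231] [ 0.988  0.156 -0.    -0.001] 0.0 0.0857002946562407
top [0.228 0.019 1.178] [ 0.199 -0.002 -0.98 ]
clip_a 0.9 [199. 423.] [ 0.534 -0.221  0.085]
clip_a 0.88 [207. 379.] [ 0.519 -0.119  0.085]
clip_a 0.64 [217. 289.] [0.5   0.088 0.085]
clip_a 0.63 [245. 383.] [ 0.429 -0.125  0.085]
clip_a 0.55 [213. 337.] [ 0.508 -0.022  0.085]
bin_bolts 0.7 [242. 423.] [ 0.447 -0.232  0.012]
bin_bolts 0.25 [205. 378.] [ 0.542 -0.126  0.012]
bin_nuts 0.79 [254. 338.] [ 0.424 -0.023  0.012]
bin_nuts 0.47 [284. 149.] [0.36  0.432 0.012]
bin_low 0.95 [283. 212.] [0.362 0.278 0.012]
bin_low 0.82 [352. 474.] [ 0.183 -0.337  0.012]
bin_low 0.73 [176. 343.] [ 0.62  -0.043  0.012]
bin_low 0.66 [244. 383.] [ 0.445 -0.133  0.012]
bin_low 0.2 [216. 153.] [0.529 0.43  0.012]
bin_empty 0.81 [255. 298.] [0.423 0.073 0.012]
rack 0.87 [215. 355.] [ 0.523 -0.069  0.   ]
side [0.368 0.946 0.721] [ 0.07  -0.827 -0.558]
clip_a 0.84 [254. 286.] [0.496 0.082 0.085]
clip_a 0.75 [226. 290.] [ 0.501 -0.016  0.085]
clip_a 0.62 [184. 289.] [ 0.527 -0.201  0.085]
clip_a 0.56 [202. 290.] [ 0.515 -0.115  0.085]
bin_bolts 0.6 [206. 324.] [ 0.443 -0.224  0.012]
bin_nuts 0.83 [251. 326.] [ 0.424 -0.034  0.012]
bin_low 0.81 [369. 345.] [0.37  0.303 0.012]
bin_low 0.72 [230. 328.] [ 0.426 -0.118  0.012]
bin_low 0.6 [192. 426.] [ 0.183 -0.318  0.012]
bin_empty 0.7 [284. 327.] [0.415 0.079 0.012]
bin_empty 0.69 [250. 244.] [ 0.607 -0.022  0.012]
rack 0.67 [250. 288.] [ 0.512 -0.05   0.   ]
```

View pics/top.png

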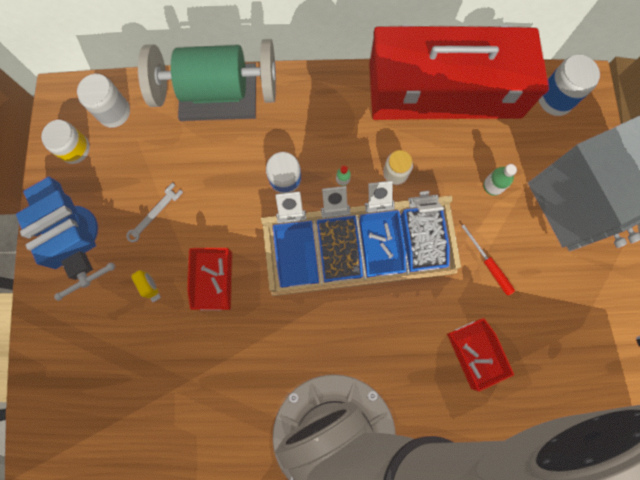

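View pics/side.png

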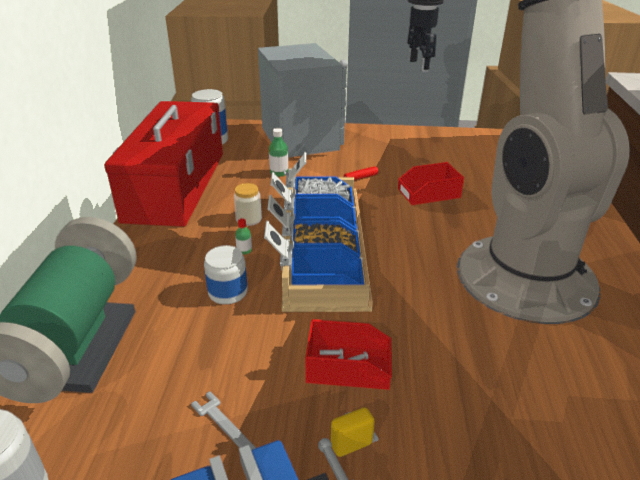

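The top view shows the rack with bins from left to right: empty (298,255), nuts (338,250), low (383,244), bolts (425,240). The first three flags show their discs and lean back; the bolts flag (423,200) appears to lean forward. I'll zoom in to confirm and fit the rack pose.

Run:
```python
from h import *
np.set_printoptions(precision=4,suppress=True)
from scipy.optimize import least_squares
obs=[];ims=[]
for c in ("top","side"):
    p=imaging.capture(c)
    for r in imaging.pinpoint(p,"clip_a")[:6]:
        obs.append((p,r["at"]))
    ims.append(p)
def pt(v,k): 
    return [v[0]-np.sin(v[2])*k,v[1]+np.cos(v[2])*k,.085]
ks=[.153,.051,-.051,-.153]
def res(v):
    o=[]
    for p,a in obs:
        d=[np.array(proj(p,pt(v,k)))-[a[1],a[0]] for k in ks]
        o+=list(min(d,key=lambda e:e@e))
    return o
s=least_squares(res,[.514,-.068,.1],loss="soft_l1",f_scale=2,x_scale=[.01,.01,.01])
v=s.x; print(v,np.round(res(v)))
t=imaging.capture("top")["frame"][170:300,255:465]; sd=ims[1]["frame"][140:320,245:385]
a=cv2.resize(t,None,fx=3.6,fy=3.6,interpolation=3); b=cv2.resize(sd,None,fx=3,fy=3,interpolation=3)
cv2.imwrite("pics/z1.png",a[:,:,::-1]); cv2.imwrite("pics/z2.png",b[:,:,::-1])
st=manip.observe(); T=R.from_quat(st["tcp_rot"]); print(T.as_matrix())
for k in ks:
  for x in (-.06,.06,0):
    P=np.array([v[0]+x*np.cos(v[2])-k*np.sin(v[2]),v[1]+x*np.sin(v[2])+k*np.cos(v[2]),.231])
    print(k,x,P,"tool mm",np.round(T.inv().apply(P-st["eef_pos"])*1000))
```

```text
[ 0.5111 -0.0663  0.0999] [ 0. -0.  0.  1. -3.  1. -0.  0. -3. -2.  1.  1.  1. -1. -1. -4.]
[[ 0.9515  0.3076 -0.    ]
 [ 0.3076 -0.9515 -0.    ]
 [-0.      0.     -1.    ]]
0.153 -0.06 [0.4361 0.08   0.231 ] tool mm [ 440. -617.    0.]
0.153 0.06 [0.5555 0.092  0.231 ] tool mm [ 557. -592.    0.]
0.153 0 [0.4958 0.086  0.231 ] tool mm [ 498. -604.    0.]
0.051 -0.06 [ 0.4463 -0.0215  0.231 ] tool mm [ 418. -517.    0.]
0.051 0.06 [ 0.5657 -0.0095  0.231 ] tool mm [ 535. -492.    0.]
0.051 0 [ 0.506  -0.0155  0.231 ] tool mm [ 477. -505.    0.]
-0.051 -0.06 [ 0.4565 -0.123   0.231 ] tool mm [ 396. -418.    0.]
-0.051 0.06 [ 0.5759 -0.111   0.231 ] tool mm [ 514. -392.    0.]
-0.051 0 [ 0.5162 -0.117   0.231 ] tool mm [ 455. -405.    0.]
-0.153 -0.06 [ 0.4666 -0.2245  0.231 ] tool mm [ 375. -318.    0.]
-0.153 0.06 [ 0.586  -0.2125  0.231 ] tool mm [ 492. -292.    0.]
-0.153 0 [ 0.5263 -0.2185  0.231 ] tool mm [ 434. -305.    0.]
```

View pics/z1.png

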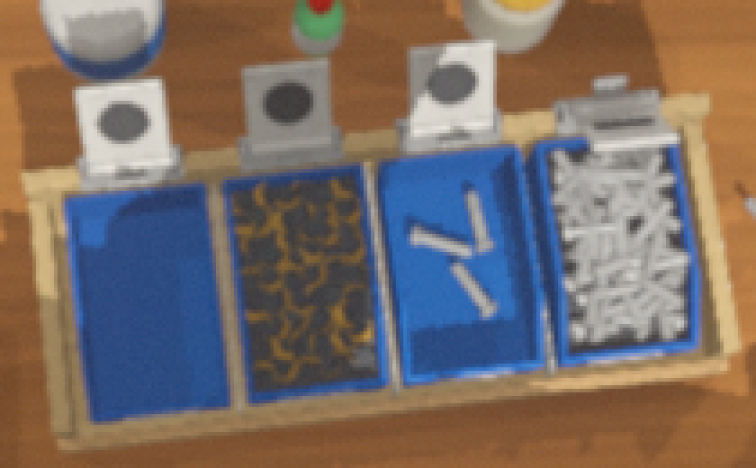

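View pics/z2.png

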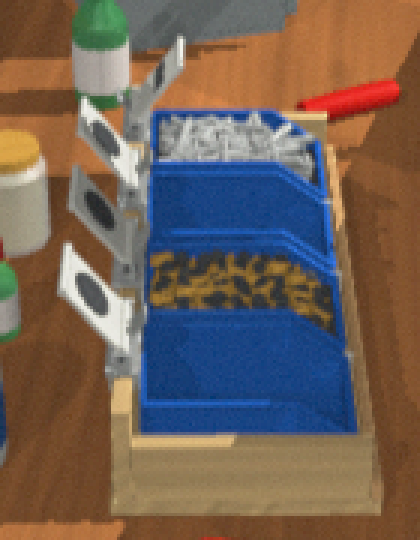

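Confirmed: the nuts flag is right. Empty and low must go forward, and bolts must go back. I'll start with bolts, approaching from the front with the fingers shut.

```bash
python3 -m creep '[{"dp":[40,-35,0],"angular":[0,0,0],"fingers":0},{"dp":[80,-70,0],"angular":[0,0,0],"fingers":0},{"dp":[120,-105,0],"angular":[0,0,0],"fingers":0},{"dp":[160,-140,0],"angular":[0,0,0],"fingers":0},{"dp":[200,-175,0],"angular":[0,0,0],"fingers":0}]' && python3 -m creep '[{"dp":[40,-36,0],"angular":[0,0,0.05],"fingers":0},{"dp":[80,-73,0],"angular":[0,0,0.1],"fingers":0},{"dp":[120,-110,0],"angular":[0,0,0.16],"fingers":0},{"dp":[160,-145,0],"angular":[0,0,0.213],"fingers":0},{"dp":[160,-145,0],"angular":[0,0,0.213],"fingers":0}]'
cat >> h.py <<'E'
RK=[.5111,-.0663,.0999]
def inrack():
    s=manip.observe(); d=np.array(s["eef_pos"])[:2]-RK[:2]; c,n=np.cos(RK[2]),np.sin(RK[2])
    print("t",round(s["time_s"],2),"rack x,y mm",np.round([1e3*(c*d[0]+n*d[1]),1e3*(c*d[1]-n*d[0])],1),"z",round(s["eef_pos"][2]*1e3,1),"F",np.round(s["force"],1),"w",round(s["gripper_width"],3))
    M=R.from_quat(s["tcp_rot"]).as_matrix(); print("toolx ang",np.arctan2(M[1,0],M[0,0]),"z",M[:,2].round(3))
E
python3 -c "
from h import *
inrack()"
```

```text
time_s: 1.58
eef_pos: [0.3449, -0.4127, 0.2316]
tcp_rot: [0.988, 0.156, 0.0, 0.0]
force: [0.7, 0.3, 0.3]
gripper_width: -0.0001
grip_force: 0.0
time_s: 2.2
eef_pos: [0.4538, -0.2233, 0.2316]
tcp_rot: [0.999, 0.052, 0.0, -0.0]
force: [-0.2, -0.8, -0.3]
gripper_width: 0.0002
grip_force: 0.0
t 2.2 rack x,y mm [ -72.7 -150.5] z 231.6 F [-0.2 -0.8 -0.3] w 0.0
toolx ang 0.10488596892629569 z [ 0.001  0.001 -1.   ]
```

```bash
python3 -m creep '[{"dp":[0,3,35],"angular":[0,0,0],"fingers":0},{"dp":[0,3,70],"angular":[0,0,0],"fingers":0},{"dp":[0,3,103],"angular":[0,0,0],"fingers":0},{"dp":[10,3,103],"angular":[0,0,0],"fingers":0},{"dp":[20,3,103],"angular":[0,0,0],"fingers":0}]' && python3 -m creep '[{"dp":[10,0,0],"angular":[0,0,0],"fingers":0},{"dp":[20,0,0],"angular":[0,0,0],"fingers":0},{"dp":[30,0,0],"angular":[0,0,0],"fingers":0},{"dp":[40,0,0],"angular":[0,0,0],"fingers":0},{"dp":[46,0,0],"angular":[0,0,0],"fingers":0}]' && python3 -m creep '[{"dp":[5,0,0],"angular":[0,0,0],"fingers":0},{"dp":[10,0,0],"angular":[0,0,0],"fingers":0},{"dp":[12,0,0],"angular":[0,0,0],"fingers":0},{"dp":[12,0,0],"angular":[0,0,0],"fingers":0}]'
python3 - <<'E'
from h import *
inrack()
for c in ("side","top"):
    p=imaging.capture(c); f=p["frame"][100:330,190:470]
    save(dict(frame=cv2.resize(f,None,fx=2.5,fy=2.5)),"b_%s.png"%c)
E
```

```text
time_s: 2.82
eef_pos: [0.4734, -0.2284, 0.1296]
tcp_rot: [0.999, 0.05, 0.001, 0.0]
force: [-0.6, 0.3, -0.3]
gripper_width: 0.0003
grip_force: 0.0
time_s: 3.45
eef_pos: [0.5184, -0.2232, 0.1283]
tcp_rot: [0.999, 0.05, 0.0, -0.0]
force: [0.2, 0.2, 0.2]
gripper_width: -0.0005
grip_force: 0.1
time_s: 3.95
eef_pos: [0.5297, -0.2222, 0.1283]
tcp_rot: [0.999, 0.05, 0.0, -0.0]
force: [0.3, 0.5, -0.7]
gripper_width: 0.0001
grip_force: 0.0
t 3.95 rack x,y mm [   3. -157.] z 128.3 F [ 0.3  0.5 -0.7] w 0.0
toolx ang 0.09975060242142292 z [ 0.  0. -1.]
```

View pics/b_side.png

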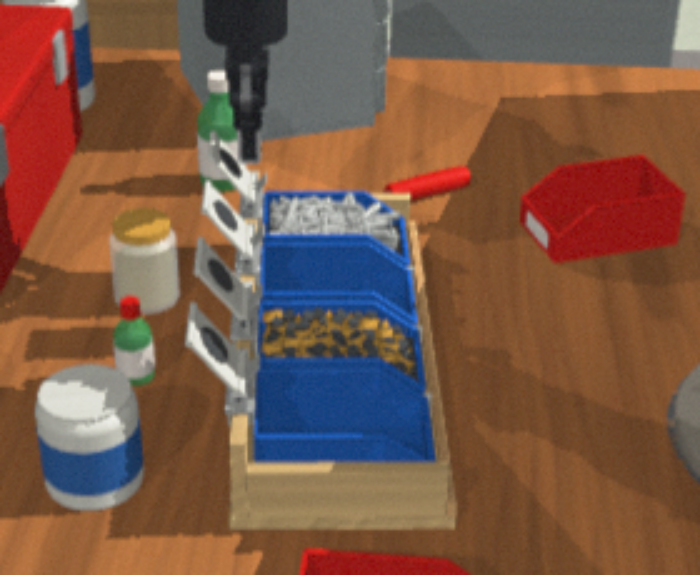

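The view shows the bolts flag (230,165 in the crop) now leaning back with its disc up. Next I'll lift off and go behind the low bin's flag.

```bash
python3 -m creep '[{"dp":[-20,0,0],"angular":[0,0,0],"fingers":0},{"dp":[-40,0,0],"angular":[0,0,0],"fingers":0},{"dp":[-40,0,-40],"angular":[0,0,0],"fingers":0},{"dp":[-40,0,-80],"angular":[0,0,0],"fingers":0},{"dp":[-38,0,-95],"angular":[0,0,0],"fingers":0}]' && python3 -m creep '[{"dp":[30,-30,0],"angular":[0,0,0],"fingers":0},{"dp":[60,-70,0],"angular":[0,0,0],"fingers":0},{"dp":[90,-106,0],"angular":[0,0,0],"fingers":0},{"dp":[107,-106,0],"angular":[0,0,0],"fingers":0},{"dp":[107,-106,0],"angular":[0,0,0],"fingers":0}]' && python3 -m creep '[{"dp":[0,0,35],"angular":[0,0,0],"fingers":0},{"dp":[0,0,70],"angular":[0,0,0],"fingers":0},{"dp":[0,0,95],"angular":[0,0,0],"fingers":0},{"dp":[0,0,95],"angular":[0,0,0],"fingers":0}]'
python3 -c "
from h import *
inrack()"
```

```text
time_s: 4.68
eef_pos: [0.4925, -0.2264, 0.2257]
tcp_rot: [0.999, 0.05, 0.001, 0.001]
force: [0.2, 0.5, -0.0]
gripper_width: 0.0002
grip_force: 0.0
time_s: 5.3
eef_pos: [0.5881, -0.11, 0.2226]
tcp_rot: [0.999, 0.05, -0.0, -0.0]
force: [-0.9, 0.2, -0.2]
gripper_width: 0.0
grip_force: 0.0
time_s: 5.8
eef_pos: [0.5858, -0.1112, 0.1267]
tcp_rot: [0.999, 0.049, -0.002, -0.0]
force: [-0.1, 0.1, 0.1]
gripper_width: 0.0001
grip_force: 0.0
t 5.8 rack x,y mm [ 69.8 -52.1] z 126.7 F [-0.1  0.1  0.1] w 0.0
toolx ang 0.09807814764130576 z [-0.004  0.    -1.   ]
```

```bash
python3 -m creep '[{"dp":[-10,0,0],"angular":[0,0,0],"fingers":0},{"dp":[-20,0,0],"angular":[0,0,0],"fingers":0},{"dp":[-30,0,0],"angular":[0,0,0],"fingers":0},{"dp":[-40,0,0],"angular":[0,0,0],"fingers":0},{"dp":[-50,0,0],"angular":[0,0,0],"fingers":0}]' && python3 -m creep '[{"dp":[-9,0,0],"angular":[0,0,0],"fingers":0},{"dp":[-16,0,0],"angular":[0,0,0],"fingers":0},{"dp":[-22,0,0],"angular":[0,0,0],"fingers":0},{"dp":[-24,0,0],"angular":[0,0,0],"fingers":0},{"dp":[-24,0,0],"angular":[0,0,0],"fingers":0}]' && python3 -m creep '[{"dp":[20,0,0],"angular":[0,0,0],"fingers":0},{"dp":[45,0,0],"angular":[0,0,0],"fingers":0},{"dp":[70,0,-30],"angular":[0,0,0],"fingers":0},{"dp":[70,0,-70],"angular":[0,0,0],"fingers":0},{"dp":[70,0,-97],"angular":[0,0,0],"fingers":0}]'
python3 - <<'E'
from h import *
inrack()
for c in ("side",):
    p=imaging.capture(c); f=p["frame"][100:330,190:470]
    save(dict(frame=cv2.resize(f,None,fx=2.5,fy=2.5)),"c_%s.png"%c)
E
```

```text
time_s: 6.42
eef_pos: [0.5373, -0.1149, 0.1285]
tcp_rot: [0.999, 0.05, 0.0, 0.0]
force: [1.7, -0.7, 0.5]
gripper_width: -0.0001
grip_force: 0.0
time_s: 7.05
eef_pos: [0.5142, -0.1172, 0.1284]
tcp_rot: [0.999, 0.05, 0.0, -0.0]
force: [-0.3, 0.7, 0.1]
gripper_width: 0.0
grip_force: 0.0
time_s: 7.68
eef_pos: [0.5846, -0.1101, 0.2268]
tcp_rot: [0.999, 0.05, 0.001, -0.0]
force: [-0.5, -0.1, -0.3]
gripper_width: 0.0003
grip_force: 0.0
t 7.67 rack x,y mm [ 68.8 -50.9] z 226.8 F [-0.5 -0.1 -0.3] w 0.0
toolx ang 0.10008364503586775 z [ 0.001  0.    -1.   ]
```

View pics/c_side.png

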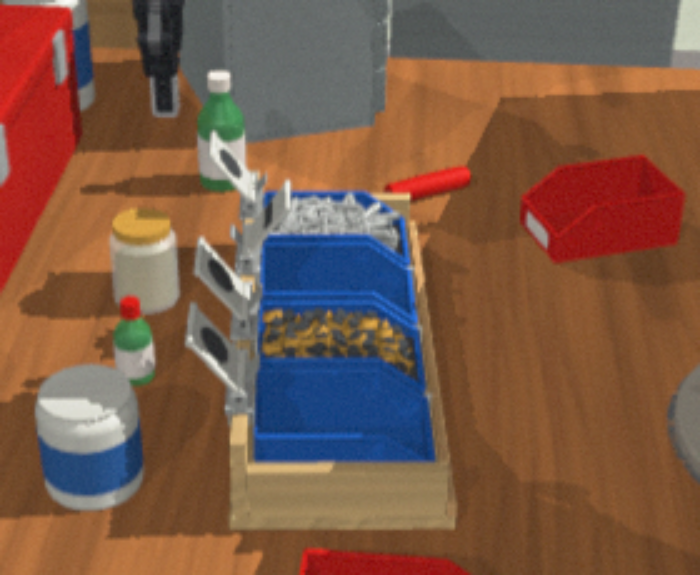

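The low flag (275,210 in the crop) now leans forward. Next is the empty bin's flag, 204 mm further along rack y.

```bash
python3 -m creep '[{"dp":[0,-50,0],"angular":[0,0,0],"fingers":0},{"dp":[0,-100,0],"angular":[0,0,0],"fingers":0},{"dp":[0,-150,0],"angular":[0,0,0],"fingers":0},{"dp":[0,-204,0],"angular":[0,0,0],"fingers":0},{"dp":[0,-204,0],"angular":[0,0,0],"fingers":0}]' && python3 -m creep '[{"dp":[0,0,35],"angular":[0,0,0],"fingers":0},{"dp":[0,0,70],"angular":[0,0,0],"fingers":0},{"dp":[0,0,97],"angular":[0,0,0],"fingers":0},{"dp":[0,0,97],"angular":[0,0,0],"fingers":0}]'
python3 -c "
from h import *
inrack()"
```

```text
time_s: 8.35
eef_pos: [0.5629, 0.0976, 0.2254]
tcp_rot: [0.999, 0.053, 0.0, -0.001]
force: [1.0, -1.3, 0.1]
gripper_width: -0.0003
grip_force: 0.0
time_s: 8.85
eef_pos: [0.5625, 0.0919, 0.1266]
tcp_rot: [0.999, 0.05, -0.002, 0.0]
force: [0.3, 0.4, 0.5]
gripper_width: -0.0004
grip_force: 0.0
t 8.85 rack x,y mm [ 66.9 152.3] z 126.6 F [0.3 0.4 0.5] w -0.0
toolx ang 0.09937157734405433 z [-0.003 -0.001 -1.   ]
```

```bash
python3 -m creep '[{"dp":[-10,0,0],"angular":[0,0,0],"fingers":0},{"dp":[-20,0,0],"angular":[0,0,0],"fingers":0},{"dp":[-30,0,0],"angular":[0,0,0],"fingers":0},{"dp":[-40,0,0],"angular":[0,0,0],"fingers":0},{"dp":[-50,0,0],"angular":[0,0,0],"fingers":0}]' && python3 -m creep '[{"dp":[-9,0,0],"angular":[0,0,0],"fingers":0},{"dp":[-16,0,0],"angular":[0,0,0],"fingers":0},{"dp":[-20,0,0],"angular":[0,0,0],"fingers":0},{"dp":[-21,0,0],"angular":[0,0,0],"fingers":0},{"dp":[-21,0,0],"angular":[0,0,0],"fingers":0}]' && python3 -m creep '[{"dp":[20,0,0],"angular":[0,0,0],"fingers":0},{"dp":[45,0,0],"angular":[0,0,0],"fingers":0},{"dp":[70,0,-30],"angular":[0,0,0],"fingers":0},{"dp":[70,0,-70],"angular":[0,0,0],"fingers":0},{"dp":[70,0,-110],"angular":[0,0,0],"fingers":0}]' && python3 -m creep '[{"dp":[40,-40,0],"angular":[0,0,0],"fingers":0},{"dp":[60,-80,0],"angular":[0,0,0],"fingers":0},{"dp":[60,-80,0],"angular":[0,0,0],"fingers":0},{"dp":[60,-80,0],"angular":[0,0,0],"fingers":0}]'
python3 - <<'E'
from h import *
inrack()
f=[cv2.resize(imaging.capture(c)["frame"][y:y+160,x:x+215],None,fx=1.8,fy=2.5) for c,y,x in (("top",150,250),("side",140,200))]
save(dict(frame=np.hstack(f)),"d.png")
E
```

```text
time_s: 9.48
eef_pos: [0.513, 0.0877, 0.1286]
tcp_rot: [0.999, 0.05, 0.0, -0.0]
force: [-0.2, 0.0, 0.2]
gripper_width: -0.0003
grip_force: 0.0
time_s: 10.1
eef_pos: [0.493, 0.0857, 0.1284]
tcp_rot: [0.999, 0.05, 0.0, -0.0]
force: [-0.1, 0.6, -0.5]
gripper_width: 0.0001
grip_force: 0.0
time_s: 10.72
eef_pos: [0.5627, 0.0927, 0.2392]
tcp_rot: [0.999, 0.05, -0.0, -0.0]
force: [0.0, -0.2, -0.2]
gripper_width: 0.0001
grip_force: 0.0
time_s: 11.22
eef_pos: [0.6142, 0.1778, 0.2379]
tcp_rot: [0.999, 0.05, -0.0, 0.0]
force: [0.7, 0.9, -0.4]
gripper_width: -0.0001
grip_force: 0.0
t 11.22 rack x,y mm [126.9 232.6] z 237.9 F [ 0.7  0.9 -0.4] w -0.0
toolx ang 0.09971897786819482 z [-0.001 -0.    -1.   ]
```

View pics/d.png

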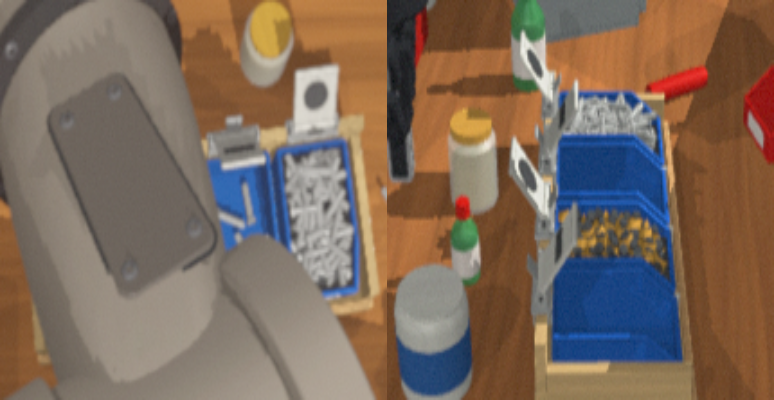

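The side view (right half) shows bolts (535,70) and nuts (530,180) leaning back, and low (560,120) and empty (560,255) leaning forward. The hand is clear, so I'm handing in.

```bash
python3 -c "
from plant import manip
print(manip.close_job())"
```

```text
the job is handed in; nothing more can be done
None
```

I corrected the three wrong flags and handed the job in after about 11 s: bolts and nuts lean back, low and empty lean forward, nothing else looked disturbed in the last pictures, and the hand is clear.

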